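# Key and seat the drum of the edge sander

### The job

Drop the brass T-shaped key fully into the slot across the top of the upright sander shaft and let go of it. Then lift the black drum by its red bar, put it over the shaft, and turn it by feel until the keyways inside it drop over the key; press the drum down firmly until it is fully home, with the brass collar driven down to its stop. Let go of everything and leave the other things on the bench where they are.

Things in the scene. Friction and masses are not known exactly. Their poses are not given: they have to be found in the camera images.
- shaft_top (a point): Top centre of the fixed upright steel shaft, 40 mm diameter, 102 mm above the table; z up, x along the slot cut right across its end. Slot 16.5 mm wide (y), 40 mm deep, open at the top and both ends. The shaft rises from a grey disc 170 mm across, 24 mm thick.
- collar (a joint): How far the brass collar (68 mm across) around the shaft has been pushed down: 0 at first, its top 46 mm below shaft_top; 0.012 m when on its stop. It grips by friction and stays where left: it slides at about 20 N downwards (the drum's weight, about 6.5 N, counts but is not enough) plus 1.5 N per 10 mm/s.
- key_mid (a point): Loose brass key like an upside-down T, standing on the table, 160 g. Point at its centre, 29 mm above its underside; x along it, z up. Bar 90 long (x), 14 thick (y), 16 high; either way round fits. Seated on the slot's floor the point is 11 mm below shaft_top, and the bar's ends stick out of the shaft 25 mm on each side, to be equal within 5 mm.
- key_tab (a point): Top of the key's tab, 29 mm above key_mid: the tab on the middle of the bar is 30 mm long (x), 14 mm thick (y), 42 mm high, to be pinched across y. When the key is seated the tab stands 18 mm above the shaft's top.
- drum_mid (a point): Loose drum, black rubber outside, upright on the table, about 0.67 kg, 128 mm diameter, 116 mm tall with its bar. Point on its axis 58 mm above its underside; z up, x along the red bar. Height above shaft_top: 30 mm when it rests on the key with the keyways not lined up, 8 mm when dropped over the key onto the collar, -4 mm when pressed fully home.
- drum_bar (a point): Centre of the red grip bar across the open top of the drum, 45 mm above drum_mid: 124 mm long (x), 16 mm wide (y), 26 mm high. Its underside lies on the tube's rim; open space below and beside it within the tube (108 mm inside diameter).
- drum_under (a point): Centre of the drum's underside. From 4 to 40 mm above it is a steel bush: bore 42.6 mm, two opposite keyways 18 mm wide in one line, out to the drum's wall. The bush turns stiffly (0.5 Nm) in the drum, 29 deg at most either way; the keyways' line starts anywhere within 26 deg of the bar's line, unknown. On the key, the shaft is already 24 mm into the bore.
- oil: Bystander, loose: yellow oil bottle with a red cap, 150 mm tall, 52 mm across. Origin at its underside, roughly in the middle. To be left alone.
- tin: Bystander, loose: blue tin, 90 mm tall, 76 mm across. Origin at its underside, roughly in the middle. To be left alone.
- blank: Bystander, loose: pale wooden block, 120 x 60 x 30 mm. Origin at its underside, roughly in the middle. To be left alone.
- driver: Bystander, loose: screwdriver lying down. Origin at its underside, roughly in the middle. To be left alone.
- wrench: Bystander, loose: steel wrench lying down. Origin at its underside, roughly in the middle. To be left alone.
- pot: Bystander, loose: white pot, 80 mm tall, 80 mm across. Origin at its underside, roughly in the middle. To be left alone.
- roller: Bystander, loose: dark wooden roller lying down, 100 mm long, 44 mm across. Origin at its underside, roughly in the middle. To be left alone.
Things that resemble listed ones, but are neither listed nor needed, are in the scene too. What is shaped like the part that bears shaft_top but purple is not meant.

How it is judged:
On the way, in this order (a step that is already met when the one before it is completed fails the run):
1. the key is fully down in the shaft's slot and let go (z of key_mid in the frame of shaft_top between -0.014 and -0.0085 m and horizontal distance between key_mid and shaft_top below 0.009 m and angle between key_mid's own z axis and vertical below 0.1 rad and contact force between the fingers and key below 0.1 N), for 0.2 s.
2. the drum has dropped over the key (z of drum_mid in the frame of shaft_top below 0.012 m and horizontal distance between drum_mid and shaft_top below 0.006 m and z of key_mid in the frame of shaft_top between -0.014 and -0.0085 m and horizontal distance between key_mid and shaft_top below 0.009 m and angle between key_mid's own z axis and vertical below 0.1 rad), for 0.1 s.
At the end, for the whole second after the job is handed in: Key in the slot: key_mid 8.5 to 14 mm below shaft_top, within 9 mm of its axis, upright to 6 deg. Drum home over it, at rest: drum_mid at least 1.5 mm below shaft_top (4 is fully home), within 5 mm of the axis, upright to 3.4 deg. Collar at least 9.5 mm down (z of key_mid in the frame of shaft_top between -0.014 and -0.0085 m and horizontal distance between key_mid and shaft_top below 0.009 m and angle between key_mid's own z axis and vertical below 0.1 rad and z of drum_mid in the frame of shaft_top below -0.0015 m and horizontal distance between drum_mid and shaft_top below 0.005 m and angle between drum_mid's own z axis and vertical below 0.06 rad and value of joint collar above 0.0095 m and linear speed of drum below 0.02 m/s); the robot touches nothing.
It fails at once if a bystander is moved by more than 30 mm (distance of any of oil, tin, blank, driver, wrench, pot, roller from where it was at the start of the episode above 0.03 m).
It also fails if it takes over 72 s, if anything falls off the work surface, if the arm or the gripper's body presses on something with over 40 N, if the wrist force passes 120 N, or if a joint passes its speed limit or range.

### The arm

A 6-joint arm with a two-finger parallel gripper is mounted at the origin on the work surface. World frame = base frame: x ahead of the robot, y to its left, z up, the work surface at z = 0. Lengths are in m, angles in rad, forces in N, time in s.
With the tool pointing down it reaches from about 0.375 to 0.925 m from the base axis. Payload 5.7 kg.
Tool frame: the origin (TCP) lies midway between the tips of the shut fingers; the grasp point (between the pads) lies 19 mm behind it (arm.pinch_z is the z of the grasp point in the tool frame, in m); z points along the fingers, y is the line along which they close (so a half turn about z gives the same grasp; the last joint's range is limited). The gripper opens to 85 mm and grips with 20 to 120 N. Pads are 22 mm wide; open, the fingers measure 114 mm over their backs; the gripper's body (76 mm by 85 mm) begins 54 mm behind the grasp point. The pads swing forward as they close: fully open they stand 13 mm farther back than shut.
Start: joints at [1.054, 0.359, 1.51, -0, 1.272, -0.115], TCP at [0.235, 0.552, 0.193] pointing down, gripper open.
Joint ranges: [-2.97, 2.97], [-1.01, 2.36], [0.21, 2.38], [-0.96, 4.11], [0.2, 2.71], [-2.98, 2.98]. Speed limits (rad/s): [2.39, 2.39, 3.14, 3.14, 3.14, 3.14].

### API

Orientations are given as a rotation vector (axis times angle).
In Python, from bench import arm gives the robot as it stands. The module is installed in compiled form; this text tells all that it offers.
- The arm moves only by the tool servo_tool, never from a script. Its argument "increments" is one flat list of numbers, 7 for each row, row after row: the shift along the tool's x, y, z in mm, then the turn, a rotation vector about the tool's x, y, z in degrees, then the finger opening in mm, from 0 to 85.4. A call has 1 to 20 rows; each row shifts and turns the commanded pose from where the row before left it, along the tool's axes as they then stand; what a row does not reach is not made up. A row lasts 1/8 s, in which the tool goes at most 62.5 mm and 10.7 degrees, less where a joint would pass 70% of its speed; a pose out of reach is approached as far as the arm can. A call with a gripper value outside its range is refused whole. The fingers move at their own pace and stop on an object; "squeeze" is the grip in N (left out, the last holds). Time passes only in rows, so rows that do not move let the fingers close. It gives the time, the measured TCP pose, the force, the opening and the grip force at its end, in the units of the state.
- arm.get_state(): the state, without advancing time (a new reading comes with each control period).
- arm.read_camera(name): name is "scene" or "top"; returns (picture, depth): 420x560x3 uint8, red, green, blue; 420x560 float32, m along the optical axis (not along the pixel's ray), 0 where there is no reading.
- arm.calibration(name): a dict with "fx", "fy", "cx", "cy" (pixels), "camera_from_world" (4x4, takes a point from world to camera coordinates). Camera axes: x right, y up, looking along -z (the intrinsics and any distortion apply to the point x, -y, -z); pixel columns grow to the right and rows downward; lengths in m; the calibration is good to about 2 mm. A picture is of the moment at which its call begins. calibration takes no time and is no camera call.
- arm.sign_off(): hands the job in; it is judged then, once.
Trained networks look in the newest picture that a camera, given by its name, has taken for a name from the list of things; names that differ only in an ending like _2 or _b are one class to them, and where a whole thing is asked for, a point or a joint stands for the part that bears it (a point fixed in the world has none). Each returns a list of dicts, best first, with "confidence" (0 to 1); they miss things now and then, are a little off and sometimes report something else, mostly with a low value. They report only what shows in the picture. A call takes as long as a camera call. They do not tell look-alikes from the thing itself.
- arm.recognise(camera, label): "bbox" ([left, top, width, height] as shares, 0 to 1, of the picture: columns of its width, rows of its height, round what is visible of it).
- arm.outline_of(camera, label): "pixels" (420x560 bool, what is visible of it) and "bbox" ([left, top, width, height] as shares, 0 to 1, of the picture: columns of its width, rows of its height, round what is visible of it).
The state is a dict: "t": time; "joints": joint angles; "joint_velocities": joint speeds; "joint_torque": joint torques, N m; "eef_pos": TCP position; "tcp_rot": TCP orientation; "ft_force": force on the tool from outside, world axes, zero at the start; "wrist_torque": the same for the moment, N m; "gripper_width": finger opening in m; "grasp_force": force on a finger pad.
Only numpy, scipy, OpenCV 4.12 (cv2) and the standard library are available. Lean on these libraries where they do the work, as an engineer would, in place of code of your own. Each camera call takes 0.05 s, during which the arm holds its last target. There are 200 camera calls.

## Working session

There is one attempt and no reset: what is moved stays moved. The work goes in short steps, Python scripts to look and compute and a tool call to move; the robot and the scene stay as the last step left them, time stands still between calls to the robot, and variables do not carry over. Pictures are saved under pics/ and viewed, at most 10 in all, crops included, and the job is handed in when it is done.

Besides the shell and the picture viewer there is one more tool, called after ">>>" as name(argument=value, ...) on one line, values as JSON. servo_tool: Moves the arm, as the interface text tells. Its arguments: {"type":"object","properties":{"increments":{"type":"array","items":{"type":"number"}},"squeeze":{"type":"number"}},"required":["increments"]}

```bash
mkdir -p pics
cat > h.py <<'E'
import numpy as np, cv2
from bench import arm
from scipy.spatial.transform import Rotation as R
def cloud(name,depth):
    c=arm.calibration(name); T=np.linalg.inv(np.array(c["camera_from_world"]))
    v,u=np.mgrid[0:420,0:560]
    P=np.stack([(u-c["cx"])/c["fx"]*depth,-(v-c["cy"])/c["fy"]*depth,-depth],-1)
    return P@T[:3,:3].T+T[:3,3]
def rect(P):
    (c,s,a)=cv2.minAreaRect((P[:,:2]*1000).astype(np.float32)); return np.round(c,1),np.round(s,1),round(a,1)
E
python3 - <<'E'
from h import *
for n in("scene","top"):
    im,d=arm.read_camera(n); cv2.imwrite(f"pics/{n}0.png",im[:,:,::-1]); np.savez(f"{n}0.npz",im=im,d=d)
    W=cloud(n,d); c=arm.calibration(n); print(n,c["fx"],c["cx"],c.keys(),np.linalg.inv(c["camera_from_world"])[:3,3])
    for l in("shaft_top","key_mid","drum_mid","drum_bar","collar","oil","tin","pot","blank","roller","wrench","driver"):
        for o in arm.outline_of(n,l)[:3]:
            m=o["pixels"]&(d>0); P=W[m]
            if len(P)<5: continue
            b=o["bbox"]; print(l,round(o["confidence"],2),"px",int((b[0]+b[2]/2)*560),int((b[1]+b[3]/2)*420),"med",np.median(P,0).round(3),"zmax",P[:,2].max().round(3),rect(P[P[:,2]>P[:,2].max()-.012]))
s=arm.get_state();print(s)
E
```

```text
scene 537.7479992714456 277.49824211532564 dict_keys(['fx', 'fy', 'cx', 'cy', 'camera_from_world']) [ 1.20143936 -0.27205096  1.05260221]
shaft_top 0.72 px 322 134 med [0.367 0.188 0.025] zmax 0.107 (array([351.5, 198.3]), array([38.8, 35.7]), 47.0)
shaft_top 0.67 px 368 206 med [0.613 0.194 0.025] zmax 0.106 (array([597.4, 206.8]), array([38.2, 35.5]), 59.5)
shaft_top 0.56 px 187 168 med [ 0.338 -0.151  0.025] zmax 0.106 (array([ 320.5, -145.6]), array([40.3, 34.2]), 62.2)
key_mid 0.97 px 267 191 med [0.467 0.002 0.016] zmax 0.063 (array([463.2,   1.4]), array([30.5, 16.3]), 30.6)
key_mid 0.39 px 403 140 med [0.428 0.376 0.02 ] zmax 0.032 (array([434.7, 380.2]), array([133.5,  25.5]), 24.1)
drum_mid 0.75 px 205 235 med [ 0.561 -0.182  0.068] zmax 0.122 (array([ 549.4, -178.1]), array([122.9,  17.6]), 25.7)
drum_bar 0.7 px 202 237 med [ 0.561 -0.182  0.069] zmax 0.122 (array([ 549.4, -178.1]), array([122.9,  17.6]), 25.7)
collar 0.62 px 370 197 med [0.611 0.196 0.056] zmax 0.078 (array([610.6, 222.3]), array([0., 0.]), 0.0)
collar 0.5 px 319 128 med [0.368 0.186 0.056] zmax 0.061 (ar
[... 3518 characters left out ...]
 25.1)
{'t': 1.3, 'joints': array([ 1.05388337e+00,  3.58829507e-01,  1.51034418e+00, -2.84498087e-05,
        1.27248637e+00, -1.15085671e-01]), 'joint_velocities': array([-0.00119403, -0.0014513 , -0.00020583,  0.00257291,  0.00097158,
        0.00102849]), 'joint_torque': array([ 2.31938857e-04, -5.27594733e+01, -2.79047531e+01, -4.87091329e-04,
        1.75969730e-03,  6.14312262e-05]), 'eef_pos': array([0.23467153, 0.55220749, 0.19297048]), 'tcp_rot': array([ 6.26937083e-01,  3.07839626e+00, -1.13915725e-04]), 'ft_force': array([-0.71887591,  0.04792431, -0.35060286]), 'wrist_torque': array([-0.00899294, -0.03407855, -0.0175204 ]), 'grasp_force': 0.0, 'gripper_width': 0.085480301283722}
```

```bash
echo
cd pics; python3 -c "
import cv2,numpy as np
a=cv2.imread('scene0.png');b=cv2.imread('top0.png');cv2.imwrite('ab.png',cv2.resize(np.vstack([a[60:360,:],b[80:380,:]]),None,fx=1,fy=1))"
```

```text
(no output)
```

View pics/ab.png

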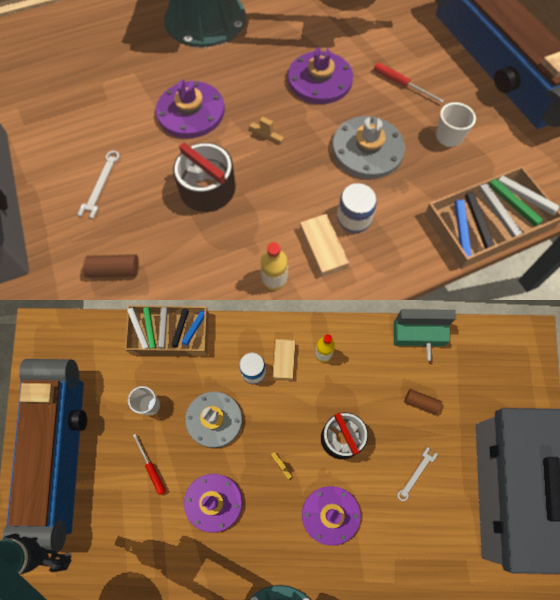

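The picture shows the grey shaft at top-camera (213,199), purple decoys nearer the base. The key is at (282,246), the drum with its red bar at (343,216). Now I'll refine those three.

```bash
cat >> h.py <<'E'
def shaftfit(W,d,c=(.595,.2065)):
    r=np.hypot(W[...,0]-c[0],W[...,1]-c[1]); m=(r<.035)&(d>0)&(W[...,2]>.088)
    k,l,st,ce=cv2.connectedComponentsWithStats(m.astype(np.uint8),connectivity=4)
    out=[]
    for i in range(1,k):
        if st[i,4]>15: P=W[l==i]; out.append(np.r_[P.mean(0),len(P)].round(4))
    return out,rect(W[m]),W[m]
E
python3 - <<'E'
from h import *
for n in("scene","top"):
    D=[];
    for i in range(4): im,d=arm.read_camera(n); D.append(d)
    d=np.median(D,0); W=cloud(n,d); np.savez(f"{n}1.npz",im=im,d=d)
    t=(abs(W[...,2])<.012)&(abs(W[...,0]-.6)<.1)&(abs(W[...,1])<.1)
    print(n,"table",np.median(W[t][:,2]))
    o,r,P=shaftfit(W,d); print(o,r)
    q=(abs(W[...,0]-.595)<.02)&(abs(W[...,1]-.2065)<.02)&(abs(W[...,2]-.062)<.008); print("floor",q.sum(),W[q].mean(0) if q.any() else 0)
    k=(abs(W[...,0]-.461)<.06)&(abs(W[...,1]-.001)<.06)
    a=W[k&(W[...,2]>.045)]; b=W[k&(W[...,2]>.008)&(W[...,2]<.03)]
    print("tab",np.median(a,0).round(4),rect(a),len(a)); print("bar",rect(b)); print("all",rect(W[k&(W[...,2]>.01)]))
    g=(abs(W[...,0]-.546)<.08)&(abs(W[...,1]+.179)<.08)&(W[...,2]>.105); print("dbar",np.median(W[g],0).round(4),rect(W[g]))
    g=(abs(W[...,0]-.546)<.08)&(abs(W[...,1]+.179)<.08)&(W[...,2]>.08)&(W[...,2]<.104);(c,r)=cv2.minEnclosingCircle((W[g][:,:2]*1000).astype(np.float32)); print("rim",c,r,np.median(W[g][:,2]))
    s=im[180:220,195:235] if n=="top" else im[165:215,340:395]
    cv2.imwrite(f"pics/sh_{n}.png",cv2.resize(s[:,:,::-1],None,fx=8,fy=8,interpolation=cv2.INTER_CUBIC))
E
python3 -c "
import cv2,numpy as np
a=cv2.imread('pics/sh_scene.png');b=cv2.imread('pics/sh_top.png')
b=cv2.copyMakeBorder(b,0,a.shape[0]-b.shape[0],0,0,0);c=np.hstack([a,b]);print(c.shape);cv2.imwrite('pics/sh.png',c)"
```

```text
scene table 0.0002769940959213013
[array([ 0.593 ,  0.1943,  0.0994, 69.    ]), array([ 0.6065,  0.2169,  0.0997, 69.    ])] (array([597.9, 206.9]), array([38.8, 35.5]), 67.5)
floor 168 [0.5985166  0.20319132 0.06073591]
tab [0.4652 0.0017 0.057 ] (array([462.5,   2.1]), array([31. , 14.4]), 33.6) 100
bar (array([462.4,   1.8]), array([89.7, 16. ]), 34.7)
all (array([462.4,   1.8]), array([89.7, 16. ]), 34.7)
dbar [ 0.5524 -0.1783  0.1159] (array([ 564. , -166.9]), array([162.9,  37.5]), 36.8)
rim (547.8654174804688, -178.23675537109375) 64.80257415771484 0.08891012887392419
top table -0.0003123905708722896
[array([ 0.6005,  0.2164,  0.0993, 48.    ]), array([ 0.5853,  0.1959,  0.0993, 50.    ])] (array([593.4, 207.4]), array([40.4, 34.1]), 56.7)
floor 77 [0.59203328 0.20587409 0.0611216 ]
tab [0.4599 0.0015 0.0576] (array([466.4,   5.5]), array([46.5, 14.6]), 30.4) 53
bar (array([458.5,   1.1]), array([88.8, 13.9]), 35.9)
all (array([ 4.593e+02, -1.000e-01]), array([88.8, 17.1]), 34.8)
dbar [ 0.5449 -0.1798  0.1154] (array([ 544.3, -180.4]), array([120.9,  47.1]), 10.4)
rim (544.5028076171875, -180.00254821777344) 64.2279281616211 0.0883732765809262
(400, 760, 3)
```

View pics/sh.png

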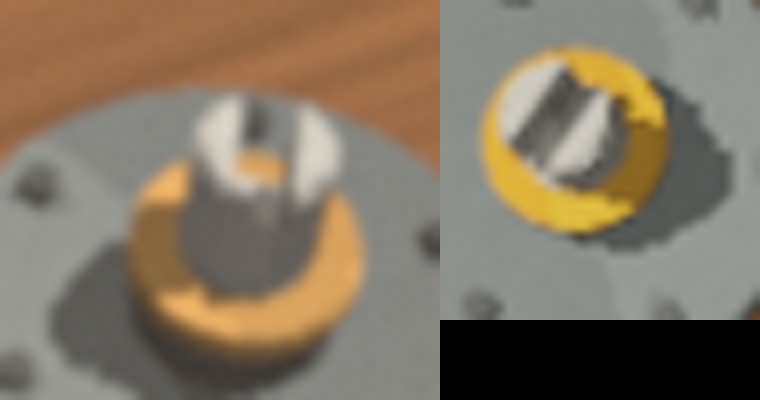

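Both cameras agree on relative positions; their absolute x differs by 4 mm, so I average. Slot ≈ -36°, key ≈ 34.8°, drum bar ≈ 25.7°. I'll refine the slot angle by a model fit and plan the key approach.

```bash
cat >> h.py <<'E'
def go(x,y,z,yaw):
    "shift in current tool axes (mm) and yaw turn about tool z (deg); yaw = world heading of tool x"
    s=arm.get_state(); r=R.from_rotvec(s["tcp_rot"]); M=r.as_matrix()
    d=M.T@(np.array([x,y,z])-s["eef_pos"])*1000
    y0=np.degrees(np.arctan2(M[1,0],M[0,0])); t=-((yaw-y0+180)%360-180)
    tilt=np.degrees(np.arccos(-M[2,2]))
    print("shift",d.round(2),"turn z",round(t,2),"yaw",y0.round(2),"tilt",tilt.round(3),"pos",s["eef_pos"].round(4),"t",s["t"])
E
python3 - <<'E'
from h import *
from scipy.optimize import minimize
from scipy.ndimage import gaussian_filter
for n,c0 in(("scene",(597.9,206.9)),("top",(593.4,207.4))):
    z=np.load(n+"1.npz"); im=z["im"].astype(float); c=arm.calibration(n); T=np.array(c["camera_from_world"])
    g=np.arange(-26,26.1,.5); X,Y=np.meshgrid(c0[0]+g,c0[1]+g)
    P=np.stack([X/1e3,Y/1e3,X*0+.102],-1)@T[:3,:3].T+T[:3,3]
    u=c["cx"]+c["fx"]*P[...,0]/-P[...,2]; v=c["cy"]+c["fy"]*-P[...,1]/-P[...,2]
    b=cv2.remap((im.min(2)).astype(np.float32),u.astype(np.float32),v.astype(np.float32),cv2.INTER_LINEAR)
    def f(p):
        dx,dy=X-p[0],Y-p[1]; a=np.radians(p[2]); w=-dx*np.sin(a)+dy*np.cos(a)
        m=gaussian_filter(((dx**2+dy**2<400)&(abs(w)>8.25)).astype(float),2.5)
        return -np.corrcoef(m.ravel(),b.ravel())[0,1]
    best=min((minimize(f,(*c0,a),method="Nelder-Mead",options=dict(initial_simplex=[(*c0,a),(c0[0]+3,c0[1],a),(c0[0],c0[1]+3,a),(*c0,a+6)])) for a in(-45,-36,-28)),key=lambda o:o.fun)
    print(n,best.x.round(2),best.fun)
go(.4605,.0015,.15,214.8)
E
```

```text
scene [596.43 208.54 -31.05] -0.8409039464742264
top [594.23 208.4  -34.21] -0.8222935619101511
shift [-423.24 -418.48   43.  ] turn z -57.82 yaw 156.98 tilt 0.009 pos [0.2346 0.5522 0.193 ] t 1.7
```

>>> servo_tool(increments=[-35.3,-34.9,0,0,0,0,85,-35.3,-34.9,0,0,0,0,85,-35.3,-34.9,0,0,0,0,85,-35.3,-34.9,0,0,0,0,85,-35.3,-34.9,0,0,0,0,85,-35.3,-34.9,0,0,0,0,85,-35.3,-34.9,0,0,0,0,85,-35.3,-34.9,0,0,0,0,85,-35.3,-34.9,0,0,0,0,85,-35.3,-34.9,0,0,0,0,85,-35.3,-34.9,0,0,0,0,85,-35.3,-34.9,0,0,0,0,85,0,0,7,0,0,-9.64,85,0,0,7,0,0,-9.64,85,0,0,7,0,0,-9.64,85,0,0,7,0,0,-9.64,85,0,0,7,0,0,-9.64,85,0,0,7,0,0,-9.64,60,0,0,0,0,0,0,50], squeeze=30)

```text
t: 4.08
eef_pos: [0.4603, 0.0011, 0.1507]
tcp_rot: [0.937, -2.997, -0.001]
ft_force: [-0.9, -0.3, 1.5]
gripper_width: 0.0515
grasp_force: 0.0
```

```bash
python3 -c "
from h import *
go(.4605,.0015,.032,214.8)"
```

```text
shift [ -0.49   0.14 118.7 ] turn z -0.07 yaw -145.27 tilt 0.057 pos [0.4603 0.0011 0.1507] t 4.075
```

>>> servo_tool(increments=[-0.5,0.1,30,0,0,0,50,0,0,30,0,0,0,50,0,0,30,0,0,0,50,0,0,20,0,0,0,50,0,0,8.7,0,0,0,50,0,0,0,0,0,0,30,0,0,0,0,0,0,20,0,0,0,0,0,0,10,0,0,0,0,0,0,8,0,0,0,0,0,0,8,0,0,0,0,0,0,8], squeeze=40)

```text
t: 5.45
eef_pos: [0.4611, 0.0014, 0.0324]
tcp_rot: [-0.94, 2.998, -0.0]
ft_force: [0.8, -0.1, -0.3]
gripper_width: 0.0079
grasp_force: 0.0
```

```bash
python3 -c "
from h import *
go(.4605,.0015,.032,214.8)"
```

```text
shift [0.46 0.41 0.4 ] turn z 0.02 yaw -145.18 tilt 0.01 pos [0.4611 0.0014 0.0324] t 5.45
```

Run:
```python
from h import *
a,d=arm.read_camera("scene");b,_=arm.read_camera("top")
A=cv2.resize(a[120:240,200:360],None,fx=2.5,fy=2.5);B=cv2.resize(b[170:290,200:360],None,fx=2.5,fy=2.5)
cv2.imwrite("pics/g1.png",np.hstack([A,B])[:,:,::-1])
```

```text
(no output)
```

View pics/g1.png

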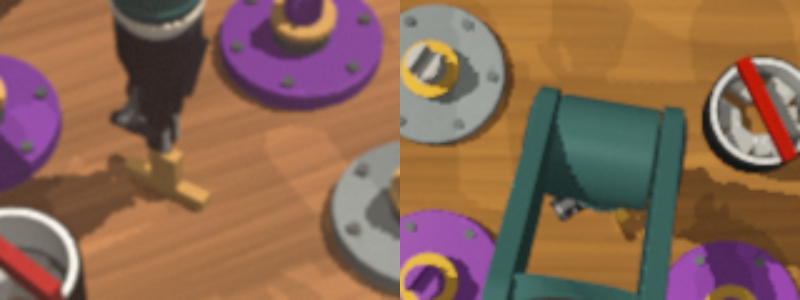

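The fingers appear to be behind or above the tab and closed on nothing. I'll zoom and measure how the tab lies relative to the tips.

Run:
```python
from h import *
a,d=arm.read_camera("scene"); W=cloud("scene",d)
cv2.imwrite("pics/g2.png",cv2.resize(a[150:210,235:295],None,fx=9,fy=9,interpolation=cv2.INTER_CUBIC)[:,:,::-1])
brass=(a[...,0].astype(int)-a[...,2]>60)
k=(abs(W[...,0]-.461)<.08)&(abs(W[...,1]-.001)<.08)&(W[...,2]>.008)
print("all<.03",rect(W[k&(W[...,2]<.02)]))
for z in np.arange(.01,.13,.01):
    P=W[k&(abs(W[...,2]-z)<.005)]
    if len(P)>4: print(z.round(3),len(P),P.mean(0).round(3),rect(P))
print(arm.calibration("scene")["camera_from_world"])
```

```text
all<.03 (array([471.4,   8.2]), array([113.3,  16.8]), 36.0)
0.01 88 [0.469 0.004 0.012] (array([471.7,   8. ]), array([113.2,  16.2]), 37.3)
0.02 112 [0.464 0.001 0.018] (array([463.2,   2.2]), array([89. , 15.8]), 34.8)
0.03 34 [ 0.467 -0.     0.03 ] (array([465.8,  -0.7]), array([31.6, 12.3]), 49.7)
0.04 31 [0.469 0.001 0.039] (array([467.2,  -0.8]), array([29.2, 10.5]), 55.3)
0.05 37 [0.468 0.001 0.05 ] (array([ 4.676e+02, -1.000e-01]), array([29.9, 11.6]), 57.7)
0.06 36 [0.468 0.004 0.058] (array([464.6,   3.1]), array([28.9, 15. ]), 32.0)
0.07 8 [0.467 0.006 0.073] (array([467.1,   5.7]), array([ 5.5, 19. ]), 31.6)
0.08 31 [ 0.47  -0.002  0.081] (array([470.5,   0.7]), array([12.2, 32.1]), 6.7)
0.09 30 [0.47  0.001 0.091] (array([4.701e+02, 2.000e-01]), array([ 8.6, 32.4]), 15.2)
0.1 23 [0.471 0.002 0.099] (array([470.6,   2. ]), array([ 7.8, 31. ]), 30.0)
0.11 24 [0.469 0.008 0.11 ] (array([464.3,  12.5]), array([ 6.8, 51.4]), 36.0)
0.12 61 [0.47  0.003 0.121] (array([463.1,   4.1]), array([22.1, 76.8]), 35.4)
[[ 0.39034339  0.92063216 -0.00827405 -0.20980578]
 [-0.74980433  0.32310261  0.57740642  0.38096554]
 [ 0.53425228 -0.21918286  0.81641495 -1.56086081]
 [ 0.          0.          0.          1.        ]]
```

View pics/g2.png

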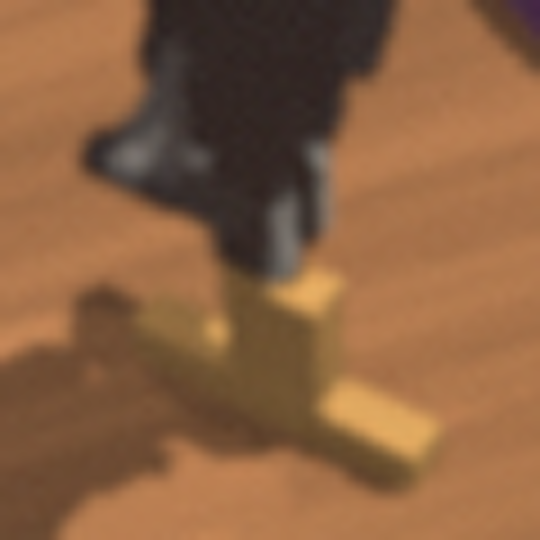

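Run:
```python
from h import *
np.set_printoptions(linewidth=200,suppress=True)
a,d=arm.read_camera("scene"); W=cloud("scene",d)
for v in range(160,194,3):
    print(v,[tuple((W[v,u]*1000).round().astype(int)) for u in range(254,276,3)])
s=arm.get_state(); print(s)
```

```text
160 [(np.int64(490), np.int64(-33), np.int64(178)), (np.int64(492), np.int64(-26), np.int64(177)), (np.int64(488), np.int64(-19), np.int64(170)), (np.int64(481), np.int64(-9), np.int64(158)), (np.int64(485), np.int64(-3), np.int64(159)), (np.int64(465), np.int64(11), np.int64(130)), (np.int64(463), np.int64(19), np.int64(125)), (np.int64(369), np.int64(65), np.int64(3))]
163 [(np.int64(491), np.int64(-34), np.int64(170)), (np.int64(466), np.int64(-18), np.int64(134)), (np.int64(475), np.int64(-14), np.int64(142)), (np.int64(473), np.int64(-7), np.int64(137)), (np.int64(485), np.int64(-4), np.int64(149)), (np.int64(465), np.int64(11), np.int64(120)), (np.int64(468), np.int64(17), np.int64(121)), (np.int64(376), np.int64(61), np.int64(0))]
166 [(np.int64(490), np.int64(-34), np.int64(159)), (np.int64(465), np.int64(-18), np.int64(123)), (np.int64(467), np.int64(-12), np.int64(123)), (np.int64(479), np.int64(-9), np.int64(134)), (np.int64(484), np.int64(-4), np.int64(138)), (np.int64(466), np.int64(10), np.int64(111)), (np.int64(382), np.int64(51), np.int64(-1)), (np.int64(387), np.int6
[... 3240 characters left out ...]
4), np.int64(13), np.int64(18)), (np.int64(479), np.int64(19), np.int64(20))]
{'t': 5.65, 'joints': array([-0.14679843,  0.390623  ,  1.97601438, -0.00013146,  0.77507424, -2.32516567]), 'joint_velocities': array([ 0.00067131,  0.00023087, -0.00011429,  0.00023795, -0.00189148,  0.00104438]), 'joint_torque': array([  0.00237457, -43.30528378, -16.33213162,  -0.00054831,   0.00137501,   0.00035312]), 'eef_pos': array([0.4610274 , 0.00144242, 0.03227599]), 'tcp_rot': array([ 0.93985539, -2.99755762,  0.00004869]), 'ft_force': array([-0.60797586,  0.83746857,  0.23811205]), 'wrist_torque': array([ 0.0122762 ,  0.01354803, -0.00320119]), 'grasp_force': 0.0, 'gripper_width': 0.008045243254309524}
```

The picture shows the closed tips (crop 285,275) above the tab top, about 0.068 m by depth, although TCP reads 0.032. So the fingers passed over the tab without touching the key. I'll open, go lower cautiously and watch the force.

>>> servo_tool(increments=[0,0,0,0,0,0,50,0,0,0,0,0,0,50,0,0,0,0,0,0,50,0,0,5,0,0,0,50,0,0,5,0,0,0,50,0,0,5,0,0,0,50,0,0,5,0,0,0,50,0,0,0,0,0,0,50])

```text
t: 6.65
eef_pos: [0.4606, 0.0015, 0.0118]
tcp_rot: [0.94, -2.997, -0.001]
ft_force: [-0.6, 0.3, -0.2]
gripper_width: 0.0498
grasp_force: 0.0
```

Run:
```python
from h import *
a,d=arm.read_camera("scene"); W=cloud("scene",d)
cv2.imwrite("pics/g3.png",cv2.resize(a[140:210,220:310],None,fx=7,fy=7,interpolation=cv2.INTER_CUBIC)[:,:,::-1])
```

```text
(no output)
```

View pics/g3.png

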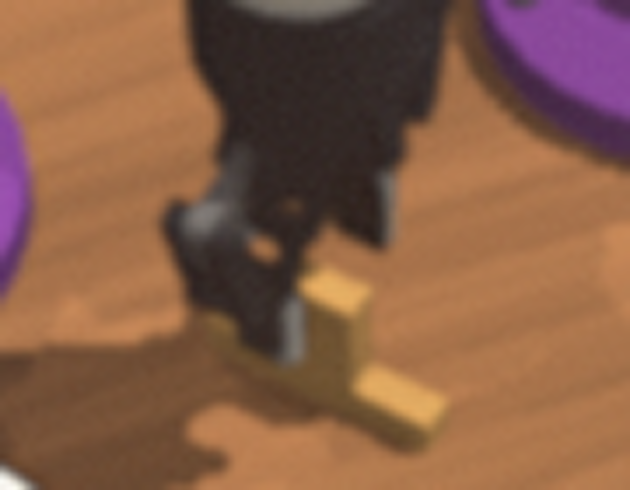

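The picture shows the open fingers straddling the tab properly (near tip at crop (285,360), far tip at (380,245)). The tips are about 36 mm higher than the reading implies. I'll go 16 mm lower and close.

>>> servo_tool(increments=[0,0,5,0,0,0,50,0,0,5,0,0,0,50,0,0,4,0,0,0,40,0,0,0,0,0,0,30,0,0,0,0,0,0,20,0,0,0,0,0,0,10,0,0,0,0,0,0,8,0,0,0,0,0,0,8,0,0,0,0,0,0,8], squeeze=40)

```text
t: 7.82
eef_pos: [0.4612, 0.0014, -0.0016]
tcp_rot: [-0.94, 2.998, -0.0]
ft_force: [-0.1, 0.2, 1.5]
gripper_width: 0.0127
grasp_force: 41.0
```

Gripped: width 12.7 mm at 41 N, and the negative TCP reading confirms a z offset of the tool. Now lift 150 mm while turning.

>>> servo_tool(increments=[0,0,-5,0,0,0,8,0,0,-15,0,0,0,8,0,0,-20,0,0,9.7,8,0,0,-20,0,0,9.7,8,0,0,-20,0,0,9.7,8,0,0,-20,0,0,9.7,8,0,0,-20,0,0,9.7,8,0,0,-20,0,0,9.7,8,0,0,-10,0,0,9.7,8,0,0,0,0,0,0,8], squeeze=50)

```text
t: 9.07
eef_pos: [0.4614, 0.0015, 0.149]
tcp_rot: [0.892, 3.011, 0.0]
ft_force: [0.6, 0.4, -3.1]
gripper_width: 0.0131
grasp_force: 50.1
```

```bash
python3 -c "
from h import *
go(.5955,.2075,.15,147)"
```

```text
shift [ -0.29 245.85  -0.83] turn z 0.01 yaw 147.01 tilt 0.084 pos [0.4614 0.0015 0.149 ] t 9.075
```

>>> servo_tool(increments=[0,20,0,0,0,0,8,0,35,0,0,0,0,8,0,40,0,0,0,0,8,0,40,0,0,0,0,8,0,40,0,0,0,0,8,-0.3,35,0,0,0,0,8,0,25,0,0,0,0,8,0,11,0,0,0,0,8,0,0,0,0,0,0,8,0,0,0,0,0,0,8])

```text
t: 10.32
eef_pos: [0.5946, 0.2064, 0.1479]
tcp_rot: [-0.894, -3.011, 0.002]
ft_force: [-0.8, 0.5, -1.0]
gripper_width: 0.0128
grasp_force: 50.1
```

Run:
```python
from h import *
a,d=arm.read_camera("scene"); W=cloud("scene",d); np.savez("k.npz",a=a,d=d)
b,e=arm.read_camera("top"); V=cloud("top",e)
print(arm.get_state()["eef_pos"])
cv2.imwrite("pics/k1.png",np.hstack([cv2.resize(a[130:220,325:415],None,fx=4.4,fy=4.4,interpolation=cv2.INTER_CUBIC),cv2.resize(b[155:245,170:260],None,fx=4.4,fy=4.4,interpolation=cv2.INTER_CUBIC)])[:,:,::-1])
for n,w,im in(("scene",W,a),("top",V,b)):
    i=im.astype(int); br=(i[...,0]-i[...,2]>70)&(np.hypot(w[...,0]-.595,w[...,1]-.207)<.08)
    for lo,hi in((.13,.172),(.172,.2),(.2,.225)):
        P=w[br&(w[...,2]>lo)&(w[...,2]<hi)]
        if len(P)>8: print(n,lo,len(P),P.mean(0).round(4),np.percentile(P[:,2],[2,98]).round(3),rect(P))
```

```text
[0.59496352 0.20642575 0.14823386]
scene 0.13 82 [0.6223 0.1871 0.164 ] [0.151 0.169] (array([612.8, 194.5]), array([14.1, 53.6]), 57.1)
scene 0.2 24 [0.5909 0.2104 0.2085] [0.204 0.218] (array([597. , 209.2]), array([ 9.4, 29.4]), 75.1)
top 0.13 40 [0.6185 0.187  0.1652] [0.16 0.17] (array([593.1, 202.6]), array([13.9, 88.6]), 58.6)
```

View pics/k1.png

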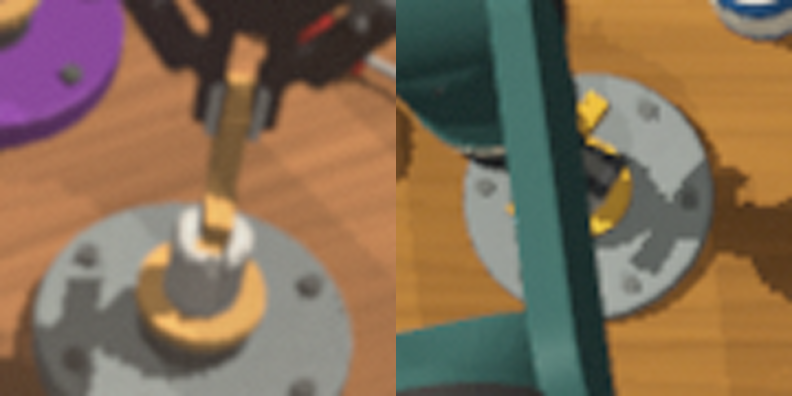

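Key held upright over the shaft, the bar end is visible at crop (218,210) just above the slot. The scene camera looks almost along the slot, so I'll measure lateral offset from intensity profiles.

```bash
cat > prof.py <<'E'
from h import *
def prof(n,im,z,along,c=(595,207),ang=-33):
    c_=arm.calibration(n); T=np.array(c_["camera_from_world"]); a=np.radians(ang)
    w=np.arange(-30,30.1,1.); X=c[0]+along*np.cos(a)-w*np.sin(a); Y=c[1]+along*np.sin(a)+w*np.cos(a)
    P=np.stack([X/1e3,Y/1e3,0*X+z],-1)@T[:3,:3].T+T[:3,3]
    u=c_["cx"]+c_["fx"]*P[:,0]/-P[:,2]; v=c_["cy"]-c_["fy"]*P[:,1]/-P[:,2]
    return w,cv2.remap(im.astype(np.float32),u.astype(np.float32)[None],v.astype(np.float32)[None],cv2.INTER_LINEAR)[0]
if __name__=="__main__":
    np.set_printoptions(linewidth=260,suppress=True)
    for n in("scene","top"):
        s=np.load(n+"1.npz")["im"].astype(float)
        for al in(-10,-5,0,5,10): w,p=prof(n,s,.102,al); print(n,"shaft",al,p.min(1).astype(int)[5:56])
        k,_=arm.read_camera(n)
        for al in(-35,-25,20,25,30,35,40):
            w,p=prof(n,k,.166,al); b=p[:,0]-p[:,2]; print(n,"key",al,b.astype(int)[12:49])
E
python3 prof.py
```

```text
scene shaft -10 [127 128 129 130 130 130 131 135 138 147 156 165 174 182 187 191 185 179 162 142 124 107  96  93  92  98 106 113 119 124 126 129 131 135 146 157 167 179 182 183 181 175 170 159 148 140 132 126 123 120 118]
scene shaft -5 [130 129 128 130 131 137 143 152 162 172 180 187 191 195 196 198 192 182 165 142 118  99  80  81  83  90  99 108 117 124 126 128 130 131 143 156 168 181 189 192 194 192 191 184 177 168 156 146 138 131 130]
scene shaft 0 [131 130 130 131 133 138 146 155 165 176 182 188 192 194 195 194 190 179 168 145 125 113 102 101 105 110 116 121 124 126 125 123 124 127 137 153 168 180 190 194 197 197 195 192 187 179 167 154 144 134 130]
scene shaft 5 [130 129 130 130 132 134 137 141 148 155 163 174 181 186 190 189 188 176 165 149 131 118 110 104 103 103 104 105 106 107 107 105 108 118 131 151 174 183 192 194 193 192 190 187 181 175 162 150 141 132 128]
scene shaft 10 [127 125 122 118 116 113 111 111 114 120 127 141 153 165 178 181 182 176 164 151 138 126 121 117 114 112 109 106 103 101 100  99  97 112 128 147 167 178 182 183 178 172 164 155 149 143 137 131 127 126 1
[... 2521 characters left out ...]
-16 -16 -16 -16 -16 -16 -15 -14 -15 -16 -17 -17 -17 -16]
top key 25 [ 24  22  21  16  16  28  40  54  67  89 109 118 118 116 108  93  79  68  51  31  10   0  -7 -14 -18 -17 -17 -17 -16 -16 -16 -17 -17 -17 -16 -16 -15]
top key 30 [  1   1   2   3   7  16  29  48  83 118 147 164 161 159 160 153 148 144 134 121 112  94  60  29  -4  -8 -11 -16 -17 -17 -17 -17 -17 -17 -17 -17 -17]
top key 35 [  2   2   3   5   8  17  30  43  66 102 132 155 163 169 172 172 171 171 170 167 159 144 120  98  70  39  15  -2  -9 -12 -15 -17 -17 -17 -16 -16 -16]
top key 40 [  1   0   1   3   6  15  28  52  82 115 142 163 167 170 173 173 172 171 170 165 157 146 114  81  47  26  11   3   0  -2  -3  -5  -8 -10 -13 -14 -14]
```

Both cameras agree: the key is 2.8–2.9 mm off laterally and 2.2 mm along the slot. Correct both, then lower into the slot mouth.

>>> servo_tool(increments=[2.2,2.9,10,0,0,0,8,0,0,12,0,0,0,8,0,0,12,0,0,0,8,0,0,5,0,0,0,8,0,0,0,0,0,0,8,0,0,3,0,0,0,8,0,0,3,0,0,0,8,0,0,3,0,0,0,8,0,0,2,0,0,0,8,0,0,0,0,0,0,8])

```text
t: 11.78
eef_pos: [0.5953, 0.211, 0.0983]
tcp_rot: [-0.894, -3.011, 0.0]
ft_force: [-1.0, -0.6, -0.9]
gripper_width: 0.0129
grasp_force: 50.3
```

>>> servo_tool(increments=[0,0,2,0,0,0,8,0,0,2,0,0,0,8,0,0,2,0,0,0,8,0,0,2,0,0,0,8,0,0,0,0,0,0,8])

```text
t: 12.4
eef_pos: [0.5948, 0.2108, 0.0896]
tcp_rot: [-0.894, -3.011, 0.001]
ft_force: [-1.6, -1.5, -2.9]
gripper_width: 0.0129
grasp_force: 50.0
```

>>> servo_tool(increments=[0,0,3,0,0,0,8,0,0,3,0,0,0,8,0,0,3,0,0,0,8,0,0,3,0,0,0,8,0,0,3,0,0,0,8,0,0,0,0,0,0,8])

```text
t: 13.15
eef_pos: [0.595, 0.2108, 0.0747]
tcp_rot: [-0.894, -3.011, 0.001]
ft_force: [-1.1, -3.8, -3.0]
gripper_width: 0.0129
grasp_force: 49.8
```

>>> servo_tool(increments=[0,-0.4,2,0,0,0,8,0,0,2,0,0,0,8,0,0,2,0,0,0,8,0,0,0,0,0,0,8])

```text
t: 13.65
eef_pos: [0.5951, 0.2107, 0.069]
tcp_rot: [-0.894, -3.012, 0.0]
ft_force: [-2.1, -3.1, -1.6]
gripper_width: 0.0127
grasp_force: 50.2
```

>>> servo_tool(increments=[0,-0.3,1.5,0,0,0,8,0,0,1.5,0,0,0,8,0,0,0,0,0,0,8])

```text
t: 14.02
eef_pos: [0.5952, 0.2106, 0.0661]
tcp_rot: [0.895, 3.011, 0.0]
ft_force: [-1.6, -2.5, -1.5]
gripper_width: 0.0128
grasp_force: 50.2
```

>>> servo_tool(increments=[0,-0.2,1.5,0,0,0,8,0,0,1.5,0,0,0,8,0,0,0,0,0,0,8])

```text
t: 14.4
eef_pos: [0.5953, 0.2105, 0.0638]
tcp_rot: [0.894, 3.011, 0.001]
ft_force: [-2.2, -2.9, 3.5]
gripper_width: 0.013
grasp_force: 53.6
```

Slight upward contact; release now and rise a little.

>>> servo_tool(increments=[0,0,-0.5,0,0,0,20,0,0,0,0,0,0,30,0,0,0,0,0,0,40,0,0,0,0,0,0,50,0,0,0,0,0,0,50,0,0,-15,0,0,0,50,0,0,-30,0,0,0,50,0,0,-40,0,0,0,50,0,0,-40,0,0,0,50,0,0,0,0,0,0,50])

```text
t: 15.65
eef_pos: [0.5979, 0.211, 0.194]
tcp_rot: [0.892, 3.004, 0.007]
ft_force: [0.2, -0.4, -0.0]
gripper_width: 0.0498
grasp_force: 0.0
```

```bash
cat > keychk.py <<'E'
from h import *
for n in("scene","top"):
    a,d=arm.read_camera(n); w=cloud(n,d); i=a.astype(int)
    r=np.hypot(w[...,0]-.595,w[...,1]-.208); br=(i[...,0]-i[...,2]>50)&(r<.06)
    t=w[br&(w[...,2]>.105)&(w[...,2]<.14)&(r<.03)]
    b=w[br&(w[...,2]>.066)&(w[...,2]<.1)]
    for nm,P in(("tab",t),("bar",b)):
        if len(P)>8: print(n,nm,len(P),P.mean(0).round(4),np.percentile(P[:,2],[5,50,95]).round(4),rect(P))
go(.546,-.179,.17,205.7)
E
python3 keychk.py
```

```text
scene tab 94 [0.5997 0.2063 0.1179] [0.1075 0.1193 0.1228] (array([597.9, 207.6]), array([13.6, 32. ]), 57.9)
scene bar 136 [0.6161 0.1954 0.0796] [0.0682 0.078  0.0942] (array([598.8, 207.1]), array([39.3, 87.6]), 39.3)
top bar 18 [0.6264 0.1866 0.0767] [0.0736 0.0767 0.0799] (array([626.3, 186.6]), array([14.3, 10.2]), 70.1)
shift [-171.34 -353.06   19.69] turn z -58.78 yaw 146.92 tilt 0.091 pos [0.5951 0.2103 0.1899] t 15.75
```

Key is seated (tab top at 0.120, bar top at 0.078, centred). Next I'll estimate the keyway line inside the drum from saved depth and go to the drum.

Run:
```python
from h import *
for n,c in(("scene",(.548,-.1782)),("top",(.5445,-.180))):
    z=np.load(n+"1.npz"); w=cloud(n,z["d"]); x,y=w[...,0]-c[0],w[...,1]-c[1]; r=np.hypot(x,y); 
    m=(r>.024)&(r<.05)&(w[...,2]<.06)&(z["d"]>0)&(r>0); a=(np.degrees(np.arctan2(y,x)))%360
    print(n,[(int(t),int(k.sum()),int(np.median(w[k][:,2])*1000)) for t in range(0,360,10) for k in [m&(abs((a-t+180)%360-180)<6)] if k.sum()>2])
go(.5478,-.1776,.042,205.7)
```

```text
scene [(90, 8, 40), (100, 12, 40), (110, 12, 39), (120, 25, 39), (130, 15, 40), (140, 14, 40), (150, 8, 40), (180, 3, 40), (190, 20, 40), (200, 31, 39), (210, 79, 32), (220, 71, 24), (230, 5, 39), (240, 9, 40), (250, 32, 40), (260, 35, 40), (270, 21, 40), (280, 14, 39), (290, 10, 39), (300, 5, 40), (310, 3, 40)]
top [(20, 8, 39), (30, 33, 38), (40, 39, 7), (50, 18, 0), (60, 5, 41), (70, 21, 39), (80, 24, 38), (90, 19, 39), (100, 21, 38), (110, 21, 37), (120, 16, 39), (130, 21, 40), (140, 19, 39), (150, 19, 38), (160, 18, 39), (170, 24, 37), (180, 26, 38), (190, 23, 39), (200, 25, 39), (210, 8, 39), (240, 10, 35), (250, 18, 39), (260, 21, 40), (270, 21, 40), (280, 21, 39), (290, 17, 39), (300, 23, 39), (310, 28, 39), (320, 23, 39), (330, 22, 39), (340, 20, 39), (350, 3, 41)]
shift [-171.94 -351.04  147.69] turn z -58.78 yaw 146.92 tilt 0.091 pos [0.5951 0.2103 0.1899] t 15.75
```

>>> servo_tool(increments=[-10,-20,0,0,0,0,50,-20,-40,0,0,0,0,50,-20,-42,0,0,0,0,50,-20,-42,0,0,0,0,50,-20,-42,0,0,0,0,50,-20,-42,0,0,0,0,50,-20,-42,0,0,0,0,50,-20,-42,0,0,0,0,50,-20,-41,0,0,0,0,50,0,0,0,0,0,-9.8,50,0,0,0,0,0,-9.8,50,0,0,0,0,0,-9.8,50,0,0,0,0,0,-9.8,50,0,0,0,0,0,-9.8,50,0,0,0,0,0,-9.8,50,0,0,0,0,0,0,50])

```text
t: 17.75
eef_pos: [0.543, -0.1787, 0.1877]
tcp_rot: [0.695, -3.061, -0.002]
ft_force: [-0.2, -0.6, -0.2]
gripper_width: 0.0501
grasp_force: 0.0
```

```bash
python3 -c "
from h import *
go(.5478,-.1776,.042,205.7)"
```

```text
shift [ -5.07  -1.33 145.68] turn z -0.1 yaw -154.4 tilt 0.15 pos [ 0.543  -0.1787  0.1877] t 17.75
```

Keyway line shows at about 43° (≈ +17° from the bar). Now grasp the bar.

>>> servo_tool(increments=[-5,-1.3,30,0,0,0,50,0,0,40,0,0,0,50,0,0,30,0,0,0,50,0,0,15,0,0,0,50,0,0,15,0,0,0,50,0,0,8,0,0,0,50,0,0,7,0,0,0,50,0,0,0,0,0,0,50])

```text
t: 18.75
eef_pos: [0.5497, -0.1773, 0.0438]
tcp_rot: [0.699, -3.063, 0.0]
ft_force: [-0.7, 0.4, -0.5]
gripper_width: 0.0501
grasp_force: 0.0
```

Run:
```python
from h import *
for n,c in(("scene",(.548,-.1782)),("top",(.5445,-.180))):
    z=np.load(n+"1.npz"); w=cloud(n,z["d"]); x,y=(w[...,0]-c[0])*1e3,(w[...,1]-c[1])*1e3; r=np.hypot(x,y)
    m=(r>23)&(r<53)&(w[...,2]<.03)&(z["d"]>0); P=np.c_[x[m],y[m]]
    P[P[:,0]<0]*=-1; a=np.degrees(np.arctan2(P[:,1],P[:,0])); a=a[(a>0)&(a<80)]
    print(n,len(a),np.mean(a),np.percentile(a,[5,50,95]))
a,d=arm.read_camera("scene")
cv2.imwrite("pics/d1.png",cv2.resize(a[160:280,145:265],None,fx=4.5,fy=4.5,interpolation=cv2.INTER_CUBIC)[:,:,::-1])
go(.5478,-.1776,.042,205.7)
```

```text
scene 88 34.142007557282405 [22.07142203 35.1149932  41.06093231]
top 56 39.7737503393933 [20.13686849 40.18462346 55.44239144]
shift [1.97 0.72 2.09] turn z 0.01 yaw -154.29 tilt 0.025 pos [ 0.5499 -0.1774  0.0441] t 18.8
```

View pics/d1.png

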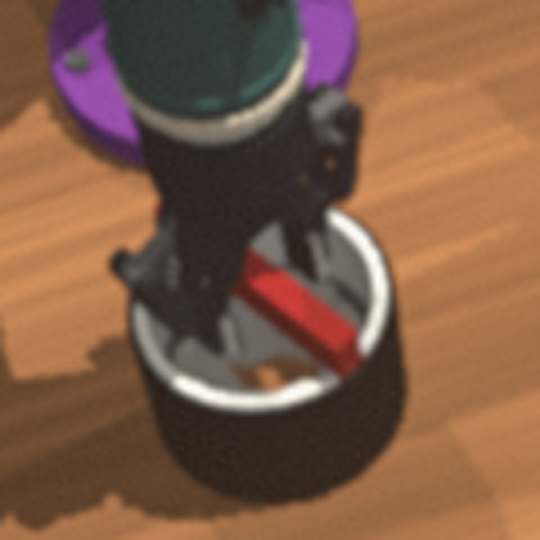

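Fingers straddle the red bar inside the tube; the keyway shows at crop (275,375). Close the grip.

>>> servo_tool(increments=[0,0,0,0,0,0,35,0,0,0,0,0,0,25,0,0,0,0,0,0,15,0,0,0,0,0,0,10,0,0,0,0,0,0,10,0,0,0,0,0,0,10], squeeze=80)

```text
t: 19.55
eef_pos: [0.5498, -0.1772, 0.0442]
tcp_rot: [-0.699, 3.063, -0.0]
ft_force: [-1.4, 1.7, 5.8]
gripper_width: 0.0146
grasp_force: 78.6
```

Run:
```python
from h import *
im=[]
for n,c in(("scene",(.548,-.1782)),("top",(.5445,-.180))):
    z=np.load(n+"1.npz"); w=cloud(n,z["d"]); x,y=(w[...,0]-c[0])*1e3,(w[...,1]-c[1])*1e3; r=np.hypot(x,y)
    g=z["d"]>0; deep=g&(r>23)&(r<53)&(w[...,2]<.03); bush=g&(r>23)&(r<53)&(abs(w[...,2]-.039)<.006)
    best=[]
    for t in np.arange(0,80,1.):
        a=np.radians(t); p=abs(-x*np.sin(a)+y*np.cos(a))
        best.append((p[deep]>9.5).sum()+(p[bush]<8.5).sum())
    print(n,[(i,int(b)) for i,b in enumerate(best) if b<min(best)+8])
```

```text
scene [(47, 73), (48, 69), (49, 67), (50, 66)]
top [(44, 64), (45, 63), (46, 64), (47, 60), (48, 59), (49, 57), (50, 58), (51, 57)]
```

>>> servo_tool(increments=[0,0,-3,0,0,0,10,0,0,-7,0,0,0,10,0,0,-15,0,0,0,10,0,0,-25,0,0,0,10,0,0,-25,0,0,0,10,0,0,-25,0,0,0,10,0,0,-25,0,0,0,10,0,0,-20,0,0,0,10,0,0,-5,0,0,5.7,10,0,0,0,0,0,8,10,0,0,0,0,0,8,10,0,0,0,0,0,8,10,0,0,0,0,0,8,10,0,0,0,0,0,8,10,0,0,0,0,0,8,10,0,0,0,0,0,8,10,0,0,0,0,0,8,10,0,0,0,0,0,8,10,0,0,0,0,0,0,10])

```text
t: 21.92
eef_pos: [0.5495, -0.1772, 0.1944]
tcp_rot: [1.375, 2.825, -0.0]
ft_force: [0.7, 0.4, -5.6]
gripper_width: 0.0151
grasp_force: 78.4
```

```bash
python3 -c "
from h import *
go(.5965,.2085,.194,128)
for n in ('scene','top'):
    a,d=arm.read_camera(n);w=cloud(n,d);g=(d>0)&(np.hypot(w[...,0]-.548,w[...,1]+.178)<.09)&(w[...,2]>.13)
    for lo,hi in((.14,.2),(.225,.25)):
        P=w[g&(w[...,2]>lo)&(w[...,2]<hi)]; c,r=cv2.minEnclosingCircle((P[:,:2]*1000).astype(np.float32)); print(n,lo,len(P),c,r)
"
```

```text
shift [274.57 274.99   0.33] turn z 0.09 yaw 128.09 tilt 0.015 pos [ 0.5495 -0.1772  0.1944] t 21.925
scene 0.14 1342 (555.4069213867188, -176.80557250976562) 63.629573822021484
scene 0.225 1029 (549.9022216796875, -175.9615478515625) 64.86161804199219
top 0.14 303 (533.0913696289062, -163.85009765625) 60.03817367553711
top 0.225 279 (545.060546875, -176.2601318359375) 63.826087951660156
```

>>> servo_tool(increments=[7.3,7.5,0,0,0,0,10,20,20,0,0,0,0,10,27,27,0,0,0,0,10,30,30,0,0,0,0,10,32,32,0,0,0,0,10,32,32,0,0,0,0,10,32,32,0,0,0,0,10,30,30,0,0,0,0,10,25,25,0,0,0,0,10,20,20,0,0,0,0,10,12,13,0,0,0,0,10,6,7,0,0,0,0,10,0,0,0,0,0,0,10,0,0,0,0,0,0,10])

```text
t: 23.78
eef_pos: [0.5982, 0.2067, 0.1937]
tcp_rot: [-1.378, -2.823, 0.001]
ft_force: [0.3, -0.0, -6.2]
gripper_width: 0.0148
grasp_force: 78.6
```

```bash
python3 -c "
from h import *
go(.5982,.2077,.194,128)
for n in ('scene','top'):
    a,d=arm.read_camera(n);w=cloud(n,d);g=(d>0)&(np.hypot(w[...,0]-.597,w[...,1]-.208)<.09)
    P=w[g&(w[...,2]>.231)&(w[...,2]<.246)]; c,r=cv2.minEnclosingCircle((P[:,:2]*1000).astype(np.float32)); print(n,len(P),c,r)
    cv2.imwrite('pics/e_%s.png'%n,a[:,:,::-1])
a=cv2.imread('pics/e_scene.png')[80:260,290:470];b=cv2.imread('pics/e_top.png')[120:300,120:300]
cv2.imwrite('pics/e.png',cv2.resize(np.hstack([a,b]),None,fx=2.2,fy=2.2,interpolation=cv2.INTER_CUBIC))
"
```

```text
shift [ 0.84  0.6  -0.31] turn z -0.02 yaw 127.98 tilt 0.054 pos [0.5982 0.2067 0.1937] t 23.775
scene 721 (599.1239624023438, 208.28883361816406) 67.04962921142578
top 304 (594.3679809570312, 206.6142120361328) 64.34976959228516
```

View pics/e.png

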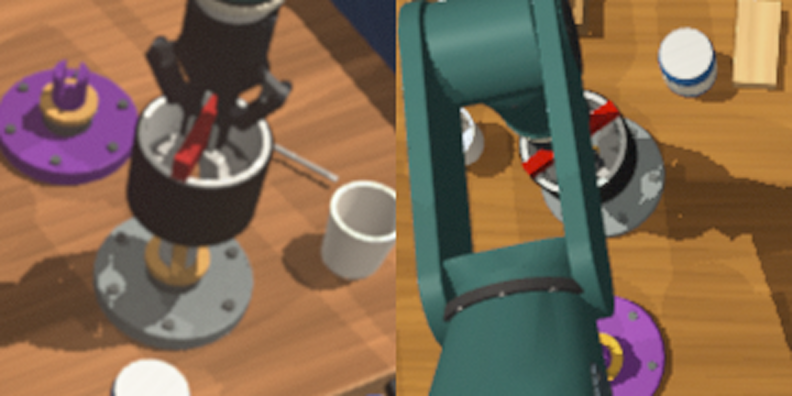

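Drum is over the shaft with key tab and bore lined up to about 1 mm. Small correction, then lower to the shaft top.

>>> servo_tool(increments=[0.8,0,10,0,0,0,10,0,0,15,0,0,0,10,0,0,12,0,0,0,10,0,0,8,0,0,0,10,0,0,3,0,0,0,10,0,0,2,0,0,0,10,0,0,2,0,0,0,10,0,0,2,0,0,0,10,0,0,0,0,0,0,10])

```text
t: 25.0
eef_pos: [0.598, 0.2083, 0.1399]
tcp_rot: [1.377, 2.824, 0.0]
ft_force: [0.1, 0.2, -6.0]
gripper_width: 0.015
grasp_force: 78.4
```

>>> servo_tool(increments=[0,0,2,0,0,0,10,0,0,2,0,0,0,10,0,0,2,0,0,0,10,0,0,2,0,0,0,10,0,0,2,0,0,0,10,0,0,0,0,0,0,10])

```text
t: 25.75
eef_pos: [0.5979, 0.2082, 0.1295]
tcp_rot: [1.377, 2.824, -0.001]
ft_force: [0.3, -1.8, -8.0]
gripper_width: 0.0148
grasp_force: 78.7
```

>>> servo_tool(increments=[0,0,2,0,0,0,10,0,0,2,0,0,0,10,0,0,2,0,0,0,10,0,0,2,0,0,0,10,0,0,1.5,0,0,0,10,0,0,0,0,0,0,10])

```text
t: 26.5
eef_pos: [0.5979, 0.2082, 0.1201]
tcp_rot: [1.377, 2.824, -0.0]
ft_force: [1.8, -2.5, -7.5]
gripper_width: 0.015
grasp_force: 78.7
```

```bash
python3 -c "
from bench import arm
s=arm.get_state();print(s['eef_pos'],s['ft_force'],s['wrist_torque'])"
```

```text
[0.59793226 0.2082255  0.12007181] [ 1.84240361 -2.54298814 -7.52621964] [-0.59955576 -0.30179518 -0.01901166]
```

>>> servo_tool(increments=[0,0,1,0,0,0,10,0,0,1,0,0,0,10,0,0,1,0,0,0,10,0,0,0,0,0,0,10])

```text
t: 27.0
eef_pos: [0.5982, 0.2083, 0.1181]
tcp_rot: [1.376, 2.823, 0.0]
ft_force: [-0.9, -3.4, 2.3]
gripper_width: 0.0151
grasp_force: 80.0
```

Contact exactly at the predicted height (resting on the key). Turn by feel, positive first.

>>> servo_tool(increments=[0,0,0.5,0,0,1.5,10,0,0,0,0,0,1.5,10,0,0,0,0,0,1.5,10,0,0,0,0,0,1.5,10,0,0,0,0,0,0,10])

```text
t: 27.62
eef_pos: [0.598, 0.2083, 0.1179]
tcp_rot: [1.523, 2.747, 0.0]
ft_force: [-1.6, -3.1, 5.8]
gripper_width: 0.0151
grasp_force: 80.5
```

```bash
python3 -c "
from bench import arm
s=arm.get_state();print(s['eef_pos'],s['ft_force'],s['wrist_torque'])"
```

```text
[0.59800023 0.20828995 0.11785847] [-1.605929   -3.11041945  5.7700198 ] [-0.95266549  0.40836198  0.06887874]
```

>>> servo_tool(increments=[0,0,0,0,0,-3,10,0,0,0,0,0,-3,10,0,0,0,0,0,-1.5,10,0,0,0,0,0,-1.5,10,0,0,0,0,0,-1.5,10,0,0,0,0,0,-1.5,10,0,0,0,0,0,0,10])

```text
t: 28.5
eef_pos: [0.5985, 0.2085, 0.118]
tcp_rot: [1.228, 2.89, 0.002]
ft_force: [-2.0, -3.0, 6.7]
gripper_width: 0.0154
grasp_force: 80.5
```

```bash
python3 -c "
from bench import arm
s=arm.get_state();print(s['eef_pos'],s['ft_force'],s['wrist_torque'])"
```

```text
[0.5985208  0.20851212 0.11804954] [-1.96453942 -2.96842333  6.70330481] [-0.80056374  0.3478221  -0.07840404]
```

Still on the key at yaw 134; continue.

>>> servo_tool(increments=[0,0,0,0,0,-1.5,10,0,0,0,0,0,-1.5,10,0,0,0,0,0,-1.5,10,0,0,0,0,0,-1.5,10,0,0,0,0,0,0,10])

```text
t: 29.12
eef_pos: [0.5987, 0.2089, 0.1181]
tcp_rot: [1.075, 2.951, 0.003]
ft_force: [-1.7, -1.2, 6.2]
gripper_width: 0.015
grasp_force: 80.5
```

```bash
python3 -c "
from bench import arm
s=arm.get_state();print(s['eef_pos'],s['ft_force'],s['wrist_torque'])"
```

```text
[0.59866737 0.20887725 0.11813049] [-1.67463357 -1.24748173  6.17891352] [-0.59905363  0.38345694 -0.11635758]
```

No catch yet; press a little harder and sweep back slowly.

>>> servo_tool(increments=[0,0,1,0,0,0,10,0,0,0,0,0,1,10,0,0,0,0,0,1,10,0,0,0,0,0,1,10,0,0,0,0,0,1,10,0,0,0,0,0,1,10,0,0,0,0,0,1,10,0,0,0,0,0,1,10,0,0,0,0,0,1,10], squeeze=100)

```text
t: 30.25
eef_pos: [0.5989, 0.2084, 0.1181]
tcp_rot: [1.277, 2.868, 0.002]
ft_force: [-3.0, -5.1, 12.6]
gripper_width: 0.0144
grasp_force: 98.1
```

```bash
python3 -c "
from bench import arm
s=arm.get_state();print(s['eef_pos'],s['ft_force'],s['wrist_torque'])
from h import *
for n in ('scene','top'):
    a,d=arm.read_camera(n);cv2.imwrite('pics/f_%s.png'%n,a[:,:,::-1])
a=cv2.imread('pics/f_scene.png')[110:230,310:430];b=cv2.imread('pics/f_top.png')[140:260,160:280]
cv2.imwrite('pics/f.png',cv2.resize(np.hstack([a,b]),None,fx=3.3,fy=3.3,interpolation=cv2.INTER_CUBIC))
"
```

```text
[0.59894077 0.20841685 0.11807386] [-2.99806393 -5.10153346 12.57793682] [-0.92023111  0.71554664  0.16236105]
```

View pics/f.png

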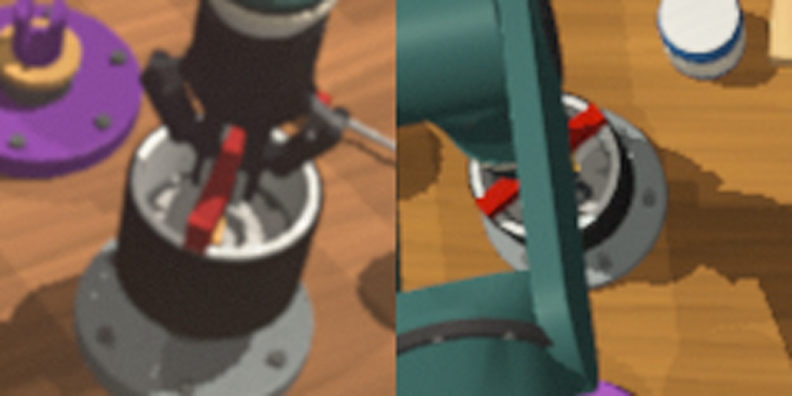

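The brass key shows through the opening at crop (217,230), right of the bar, with a dark gap to its right (240,240), so the keyway is likely further round. I'll measure the gap's angle.

```bash
cat > kw.py <<'E'
from h import *
D=[]
for i in range(3): a,d=arm.read_camera("scene"); D.append(d)
d=np.median(D,0); w=cloud("scene",d); x,y=(w[...,0]-.5975)*1e3,(w[...,1]-.2078)*1e3; r=np.hypot(x,y); t=np.degrees(np.arctan2(y,x))
i=a.astype(int)
for lo in range(-70,31,5):
    m=(r>24)&(r<53)&(t>=lo)&(t<lo+5)&(w[...,2]<.125)&(w[...,2]>.02)
    if m.sum()>1: print(lo,m.sum(),"z",np.percentile(w[m][:,2]*1e3,[0,10,50,90]).astype(int),"rgb",np.median(i[m],0).astype(int),"deep",(w[m][:,2]<.1).sum())
print(arm.get_state()["eef_pos"])
cv2.imwrite("pics/kz.png",cv2.resize(a[160:200,350:400],None,fx=14,fy=14,interpolation=cv2.INTER_CUBIC)[:,:,::-1])
E
python3 kw.py
```

```text
-70 15 z [22 22 24 25] rgb [98 97 92] deep 15
-65 11 z [21 23 24 25] rgb [95 93 87] deep 11
-60 18 z [21 22 24 27] rgb [87 86 80] deep 18
-55 16 z [20 21 24 26] rgb [84 82 78] deep 16
-50 16 z [20 21 23 25] rgb [84 82 77] deep 16
-45 14 z [22 22 24 25] rgb [84 82 77] deep 14
-40 16 z [21 22 23 26] rgb [84 82 77] deep 16
-35 17 z [21 22 24 27] rgb [83 82 76] deep 17
-30 11 z [21 22 24 27] rgb [84 82 78] deep 11
-25 17 z [23 23 24 25] rgb [84 82 77] deep 17
-20 14 z [21 22 24 25] rgb [85 83 78] deep 14
-15 15 z [21 23 24 25] rgb [84 82 77] deep 15
-10 15 z [22 22 24 26] rgb [83 81 77] deep 15
-5 14 z [21 22 24 25] rgb [82 82 77] deep 14
0 12 z [21 22 24 26] rgb [84 82 78] deep 12
5 13 z [21 22 23 25] rgb [83 80 76] deep 13
10 13 z [20 21 23 24] rgb [88 87 82] deep 13
15 11 z [23 23 24 26] rgb [84 82 77] deep 11
20 10 z [21 22 23 25] rgb [87 85 81] deep 10
25 9 z [21 23 23 26] rgb [82 81 75] deep 9
30 10 z [20 21 23 26] rgb [120 121 116] deep 10
[0.5989535  0.2084152  0.11811541]
```

View pics/kz.png

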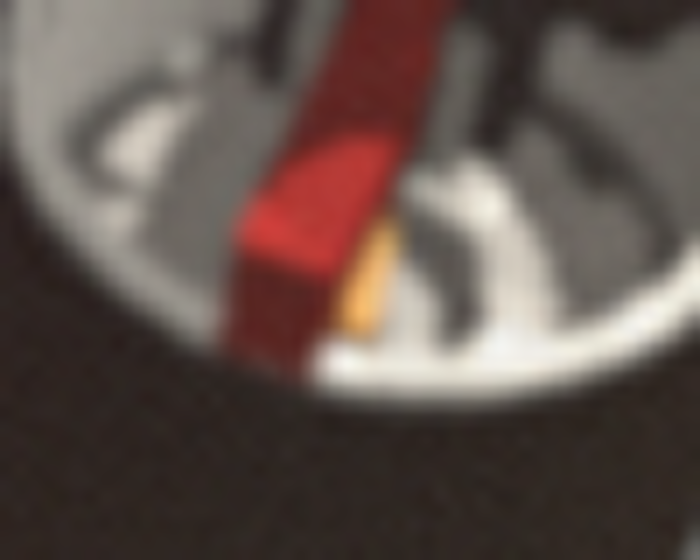

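```bash
sed -i 's/range(-70,31,5)/range(-180,180,5)/; s/w\[...,2\]>.02)/w[...,2]>.04)/; /kz.png/d' kw.py; python3 kw.py
python3 - <<'E'
from h import *
d=np.median([arm.read_camera("top")[1] for i in range(3)],0); w=cloud("top",d); x,y=(w[...,0]-.594)*1e3,(w[...,1]-.2078)*1e3; r=np.hypot(x,y); t=np.degrees(np.arctan2(y,x))
for lo in range(-180,180,5):
    m=(r>24)&(r<53)&(t>=lo)&(t<lo+5)&(w[...,2]<.135)&(d>0)
    if m.sum()>1: print(lo,m.sum(),np.percentile(w[m][:,2]*1e3,[0,50,90]).astype(int))
E
```

```text
-180 17 z [109 112 114 115] rgb [114 110 104] deep 0
-175 11 z [106 109 112 113] rgb [117 113 107] deep 0
-170 17 z [108 112 113 115] rgb [110 105  99] deep 0
-165 11 z [106 112 113 114] rgb [126 122 115] deep 0
-160 21 z [110 111 114 115] rgb [118 112 106] deep 0
-155 17 z [102 108 113 116] rgb [122 116 110] deep 0
-150 15 z [107 108 113 115] rgb [125 123 116] deep 0
-145 8 z [111 112 113 115] rgb [111 105  99] deep 0
-140 6 z [111 111 112 113] rgb [166 160 151] deep 0
-135 4 z [114 114 115 115] rgb [137 131 123] deep 0
-130 7 z [113 113 115 116] rgb [111 106 100] deep 0
-125 2 z [112 112 113 114] rgb [120 115 109] deep 0
35 2 z [113 113 114 114] rgb [222 217 204] deep 0
40 3 z [113 114 114 115] rgb [231 228 219] deep 0
45 4 z [114 114 114 115] rgb [227 222 210] deep 0
50 5 z [112 112 114 114] rgb [222 215 203] deep 0
55 10 z [112 112 113 115] rgb [195 186 175] deep 0
60 12 z [111 112 113 116] rgb [141 135 127] deep 0
65 13 z [111 112 113 115] rgb [163 159 149] deep 0
70 18 z [112 112 114 115] rgb [109 103  97] deep 0
75 11 z [113 113 114 115] rgb [110 104  98] deep 0
80 20 z [110 1
[... 503 characters left out ...]
 112 114 115] rgb [102  97  92] deep 0
175 14 z [112 112 113 115] rgb [109 104 100] deep 0
[0.59892111 0.20841307 0.11808079]
-150 2 [ 97 104 111]
-145 2 [57 75 90]
-140 4 [103 112 114]
-135 3 [112 112 114]
-130 3 [112 113 114]
-125 4 [113 114 114]
-120 3 [112 112 112]
-115 4 [113 114 114]
-110 5 [111 113 114]
-105 8 [112 113 115]
-100 7 [110 114 114]
-95 11 [108 112 114]
-90 6 [110 113 115]
-80 18 [ 78 107 115]
-75 10 [ 84 113 115]
-70 11 [ 98 112 115]
-65 9 [112 114 115]
-60 12 [ 78 113 117]
-55 14 [ 25 112 113]
-50 14 [108 113 114]
-45 13 [ 22 113 114]
-15 2 [ 50  82 107]
90 2 [108 110 111]
125 8 [111 114 116]
130 7 [111 114 115]
135 5 [112 113 114]
140 7 [109 114 114]
145 2 [113 114 115]
```

The bush top shows solid at 125–145° and from 165°, so the keyway is centred near 155° (offset ≈ +23° from the bar). Target bar yaw is about 124°; search around it slowly.

>>> servo_tool(increments=[0,0,0,0,0,3,10,0,0,0,0,0,2,10,0,0,0,0,0,1,10,0,0,0,0,0,1,10,0,0,0,0,0,0.7,10,0,0,0,0,0,0.7,10,0,0,0,0,0,0.7,10,0,0,0,0,0,0.7,10,0,0,0,0,0,0,10])

```text
t: 31.92
eef_pos: [0.5987, 0.208, 0.1178]
tcp_rot: [1.517, 2.749, 0.001]
ft_force: [-2.2, -5.5, 11.4]
gripper_width: 0.0145
grasp_force: 98.0
```

```bash
python3 -c "
from h import *
s=arm.get_state();print(s['eef_pos'],s['ft_force'],s['wrist_torque'])
go(.598,.2083,.118,124)"
```

```text
[0.59872315 0.20795168 0.11783001] [-2.1656231  -5.4836384  11.38719401] [-1.32529965  0.54603593  0.35911661]
shift [ 0.68 -0.43 -0.17] turn z -1.78 yaw 122.22 tilt 0.134 pos [0.5987 0.208  0.1178] t 31.925
```

>>> servo_tool(increments=[0,0,0,0,0,0.7,10,0,0,0,0,0,0.7,10,0,0,0,0,0,0.7,10,0,0,0,0,0,0.7,10,0,0,0,0,0,0,10])

```text
t: 32.55
eef_pos: [0.5983, 0.2081, 0.1172]
tcp_rot: [1.584, 2.711, 0.0]
ft_force: [-2.4, -3.7, 7.7]
gripper_width: 0.0149
grasp_force: 98.1
```

```bash
python3 -c "
from h import *
s=arm.get_state();print(s['eef_pos'],s['ft_force'],s['wrist_torque'])
go(.598,.2083,.118,124)"
```

```text
[0.59832337 0.20810263 0.11718106] [-2.419602   -3.74686862  7.67943945] [-1.26894307  0.28973867  0.28794306]
shift [ 0.33 -0.18 -0.82] turn z -4.58 yaw 119.42 tilt 0.09 pos [0.5983 0.2081 0.1172] t 32.55
```

Height is starting to fall; keep going.

>>> servo_tool(increments=[0,0,0,0,0,0.7,10,0,0,0,0,0,0.7,10,0,0,0.5,0,0,0.7,10,0,0,0,0,0,0,10])

```text
t: 33.05
eef_pos: [0.5974, 0.2083, 0.1144]
tcp_rot: [-1.634, -2.682, 0.001]
ft_force: [0.2, -3.3, -6.7]
gripper_width: 0.0142
grasp_force: 97.4
```

```bash
python3 -c "
from h import *
s=arm.get_state();print(s['eef_pos'],s['ft_force'],s['wrist_torque'])
go(.598,.2083,.118,124)"
```

```text
[0.59736155 0.20829625 0.11444522] [ 0.16368585 -3.2599675  -6.6524219 ] [-0.66601408 -0.05963143  0.00548874]
shift [-0.29  0.56 -3.56] turn z -6.71 yaw 117.29 tilt 0.079 pos [0.5974 0.2083 0.1144] t 33.05
```

It caught: 3.5 mm down with no load. Lower onto the collar.

>>> servo_tool(increments=[0,0,2,0,0,0,10,0,0,2,0,0,0,10,0,0,2,0,0,0,10,0,0,2,0,0,0,10,0,0,2,0,0,0,10,0,0,2,0,0,0,10,0,0,2,0,0,0,10,0,0,2,0,0,0,10,0,0,0,0,0,0,10])

```text
t: 34.17
eef_pos: [0.5976, 0.2082, 0.0989]
tcp_rot: [-1.634, -2.683, 0.001]
ft_force: [-2.1, -4.1, -7.5]
gripper_width: 0.0149
grasp_force: 97.5
```

>>> servo_tool(increments=[0,0,1.5,0,0,0,10,0,0,1.5,0,0,0,10,0,0,1,0,0,0,10,0,0,1,0,0,0,10,0,0,1,0,0,0,10,0,0,1,0,0,0,10,0,0,0,0,0,0,10], squeeze=115)

```text
t: 35.05
eef_pos: [0.5981, 0.2081, 0.0954]
tcp_rot: [1.633, 2.682, 0.001]
ft_force: [-8.3, -6.8, 17.0]
gripper_width: 0.0144
grasp_force: 116.0
```

>>> servo_tool(increments=[0,-0.5,1,0,0,0,10,0,0,1,0,0,0,10,0,0,1,0,0,0,10,0,0,1,0,0,0,10,0,0,1,0,0,0,10,0,0,1,0,0,0,10,0,0,0,0,0,0,10])

```text
t: 35.92
eef_pos: [0.5981, 0.2081, 0.0897]
tcp_rot: [1.633, 2.682, 0.002]
ft_force: [-8.4, -5.9, 18.9]
gripper_width: 0.0148
grasp_force: 116.0
```

Collar is sliding as expected. Continue to the stop.

>>> servo_tool(increments=[0,-0.3,1,0,0,0,10,0,0,1,0,0,0,10,0,0,1,0,0,0,10,0,0,1,0,0,0,10,0,0,1,0,0,0,10,0,0,1,0,0,0,10,0,0,0,0,0,0,10])

```text
t: 36.8
eef_pos: [0.5981, 0.208, 0.0841]
tcp_rot: [1.633, 2.681, 0.003]
ft_force: [-8.8, -7.1, 21.0]
gripper_width: 0.0143
grasp_force: 116.7
```

>>> servo_tool(increments=[0,0,0.7,0,0,0,10,0,0,0.7,0,0,0,10,0,0,0,0,0,0,10])

```text
t: 37.17
eef_pos: [0.5982, 0.2081, 0.084]
tcp_rot: [1.632, 2.681, 0.003]
ft_force: [-11.4, -7.1, 29.3]
gripper_width: 0.0148
grasp_force: 118.0
```

At the stop: height unchanged while force rises to 29 N. Relieve, open and retreat.

>>> servo_tool(increments=[0,0,-1.5,0,0,0,10,0,0,0,0,0,0,25,0,0,0,0,0,0,40,0,0,0,0,0,0,50,0,0,0,0,0,0,50,0,0,0,0,0,0,50,0,0,-15,0,0,0,50,0,0,-30,0,0,0,50,0,0,-40,0,0,0,50,0,0,-40,0,0,0,50,0,0,0,0,0,0,50])

```text
t: 38.55
eef_pos: [0.6002, 0.2087, 0.2106]
tcp_rot: [1.631, 2.678, 0.01]
ft_force: [0.3, 0.1, -0.2]
gripper_width: 0.0503
grasp_force: 0.0
```

```bash
python3 -c "
from h import *
for n in ('scene','top'):
    a,d=arm.read_camera(n);w=cloud(n,d);g=(d>0)&(np.hypot(w[...,0]-.597,w[...,1]-.208)<.09)
    P=w[g&(w[...,2]>.12)&(w[...,2]<.138)]; c,r=cv2.minEnclosingCircle((P[:,:2]*1000).astype(np.float32)); print(n,len(P),c,r,'rim z',np.median(P[:,2]))
    i=a.astype(int); B=w[g&(i[...,0]-i[...,1]>90)&(w[...,2]>.14)&(w[...,2]<.17)]; print('bar',len(B),np.percentile(B[:,2],[5,50,90]),rect(B))
    for l in('oil','tin','pot','blank','roller','wrench','driver'):
        o=arm.outline_of(n,l)
        if o: print(l,np.median(w[o[0]['pixels']&(d>0)],0).round(3),end=' ')
print(arm.get_state()['ft_force'])
"
```

```text
scene 835 (597.1416625976562, 209.520751953125) 66.10767364501953 rim z 0.1279844547335658
bar 231 [0.15263589 0.15599486 0.15786559] (array([591.5, 222.4]), array([15.3, 95.8]), 26.9)
oil [ 0.822 -0.128  0.096] tin [0.762 0.083 0.085] pot [0.641 0.411 0.052] blank [ 0.793 -0.005  0.03 ] roller [ 0.668 -0.419  0.04 ] wrench [ 0.452 -0.407  0.007] driver [0.422 0.371 0.019] top 283 (593.7744140625, 207.85781860351562) 64.31890869140625 rim z 0.12805438018551296
bar 138 [0.15186572 0.15585513 0.15905196] (array([594., 209.]), array([ 16.6, 121.6]), 26.3)
oil [ 0.435 -0.4    0.006] tin [0.734 0.09  0.087] pot [0.638 0.383 0.031] blank [ 0.779 -0.002  0.029] roller [ 0.654 -0.417  0.04 ] wrench [ 0.447 -0.406  0.007] [-0.16995674 -0.27745317 -0.4277428 ]
```

Bar top is at 0.156 m (fully home = 0.102 − 0.004 + 0.058 = 0.156). The drum is centred on the shaft axis, level, and the bystanders are unmoved.

```bash
python3 -c "
from bench import arm
print(arm.sign_off())"
```

```text
the job is handed in; nothing more can be done
None
```

The job is handed in: the key is seated in the slot, the drum is over it and fully home with the collar on its stop (bar top measured at 0.156 m), everything is let go, and the bystanders were not moved.

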